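Clear the saw table and hold the blade guard up

ROBOT

A 6-joint arm with a two-finger parallel gripper is mounted at the origin on the work surface. World frame = base frame: x ahead of the robot, y to its left, z up, the work surface at z = 0. Lengths are in m, angles in rad, forces in N, time in s.
With the tool pointing down it reaches from about 0.35 to 0.975 m from the base axis. Payload 4.9 kg.
Tool frame: the origin (TCP) lies between the finger pads; the fingertips stand 25 mm ahead of it and the grasp point (between the pads) lies 6 mm ahead of it; y points along the fingers, x is the direction in which the jaws open and shut, and the axes are right-handed (so a half turn about y gives the same grasp; the last joint's range is limited). The gripper opens to 85 mm and grips with 20 to 120 N. Pads are 22 mm wide; open, the fingers measure 114 mm over their backs; the gripper's body (76 mm by 85 mm) begins 54 mm behind the grasp point. The pads swing forward as they close: fully open they stand 13 mm farther back than shut.
Start: joints at [-1.435, 0.053, 1.613, -0, 1.476, -0.119], TCP at [0.158, -0.605, 0.256] pointing down, gripper open.
Joint ranges: [-3.01, 3.01], [-1.01, 2.22], [0.06, 2.58], [-1.02, 4.17], [0.09, 2.62], [-3.14, 3.14]. Speed limits (rad/s): [2.57, 2.57, 3.14, 3.14, 3.14, 3.14].

INTERFACE

Orientations are given as a unit quaternion [w, x, y, z].
In Python, from rig import status, cams, r gives the robot as it stands. The module is installed in compiled form; this text tells all that it offers.
- The arm moves only by the shell command python3 -m inch 'ROWS' [FORCE]. ROWS is JSON, one flat list of numbers, 5 for each row, row after row: the shift along the tool's x, y, z in cm, then the turn about the tool's y in degrees, then the gripper command: -1 is fully open, 1 is shut, values between are in proportion. In form: [x, y, z, roll, grip, x, y, z, roll, grip, ...]. A call has 1 to 10 rows; each row shifts and turns the commanded pose from where the row before left it, along the tool's axes as they then stand; what a row does not reach is not made up. A row lasts 1/12 s, in which the tool goes at most 41.7 mm and 7.16 degrees, less where a joint would pass 70% of its speed; a pose out of reach is approached as far as the arm can. A call is refused whole if a number of a shift passes 4.17 or a number of a turn 7.16, either way. A call with a gripper value outside its range is refused whole. The fingers move at their own pace and stop on an object; FORCE is the grip in N (left out, the last holds). Time passes only in rows, so rows that do not move let the fingers close. It gives the time, the measured TCP pose, the force and the opening at its end, in the units of the state.
- status.get_state(): the state, without advancing time (a new reading comes with each control period).
- cams.grab_frame(name): name is "scene" or "top" or "wrist"; returns the picture (400x640x3 uint8, blue, green, red); there is no depth.
- cams.get_calibration(name): a dict with "vfov" (degrees; the focal length in pixels is half the picture's height over the tangent of half this angle, whatever the lens; pixels are square), "cx", "cy" (the principal point, pixels), "cam_to_world" (4x4, takes a point from camera to world coordinates). Camera axes: x right, y down, z forward; pixel columns grow to the right and rows downward; lengths in m; the calibration is good to about 2 mm. The wrist camera is an equidistant fisheye: a pixel r from the principal point sees the ray r / f radians off the axis. A picture is of the moment at which its call begins: read the wrist's pose just before it. get_calibration takes no time and is no camera call; for the wrist camera it gives the pose at the moment of the call.
- r.hand_in(): hands the job in, once; it reports no verdict.
The state is a dict: "clock": time; "joints": joint angles; "qd": joint speeds; "effort": joint torques, N m; "ee_pos": TCP position; "eef_rot": TCP orientation; "ft_force": force on the tool from outside, world axes, zero at the start; "torque": the same for the moment, N m; "width": opening from 0.0 (shut) to 1.0 (fully open).
Only numpy, scipy, OpenCV 4.12 (cv2) and the standard library are available. Lean on these libraries where they do the work, as an engineer would, in place of code of your own. Each camera call takes 0.05 s, during which the arm holds its last target. There are 200 camera calls.

TASK

The bench saw is switched off for a look at its blade. With the push block, never with the fingers, sweep the four offcuts off the saw table into the scrap tray beside it, and stand the block back on the bench on its sole. Then raise the blade guard to 45 degrees and finish while holding it there, since it drops shut by itself; touch the blade with nothing and leave the other things on the bench alone.

Things in the scene. Friction and masses are not known exactly. Their poses are not given: they have to be found in the camera images.
- saw: Small bench saw, fixed. Grey housing; aluminium table 300 (its x) x 340 (its y) mm, upper face 140 mm above the bench. Origin: on the bench under the table's centre; z up. Blade along x at y = -30 mm. A rip fence, 35 mm high over the table, runs along x with faces at y = -121 and -139 mm. From the guard to the +y edge (y = 170 mm) the table is flat and open; that edge overhangs the housing.
- blade: Steel saw blade, 93 mm across the teeth, under 3 mm thick, standing 28 mm out of the table inside the guard; sharp, does not turn. Origin at its centre, 17 mm below the table's face.
- guard (a joint): Hinge of the blade guard, rad: 0 = down over the blade, grows as the toe (saw's +x end) rises, stop at 1.3; 45 degrees = 0.785. No catch: it falls shut from any angle; about 1 N at the toe holds it. Guard: black plastic hood, about 150 g, 26 mm wide (saw's y), open below. When down, its flat upright sides run from 10 mm behind to 100 mm ahead of the hinge axis, 6 to 48 mm above the table.
- guard_hinge (a point): Middle of the guard's hinge axis, at the end of the guard nearest the saw's -x edge; the axis lies along the saw's y. In the saw's frame x = -68, y = -30, z = 178 mm (38 mm above the table). Its frame turns with the guard: x points along the guard to the toe (level when down), z to the guard's top (10 mm above the axis).
- guard_toe (a point): Tip of the guard's sloping nose, middle of its width, 133 mm ahead of and 20 mm below the hinge axis in the guard's own frame. The top slopes down to it from 100 mm ahead of the axis.
- scrap_tray: Grey open tray, fixed, 340 (x) x 190 (y) x 90 mm high, walls and floor 4 mm, on the bench at the saw's +y side, parallel to the saw, its near wall tucked under the table's edge, so that what goes over the edge falls in. Origin: centre of its underside.
- push_block: Wooden push block, loose, about 130 g: sole 170 (x) x 28 (y) x 22 mm high, and on its middle an upright grip 40 (x) x 22 (y) mm reaching from the sole to 74 mm above the underside. Origin: centre of the underside; z up. It stands on the bench on the saw's -y side.
- offcut0: Offcut of dark wood, 46 x 24 x 14 mm high, loose on the saw table on the +y side of the guard. Origin: centre of the underside.
- offcut1: Offcut of brown wood, 38 x 28 x 15 mm high, likewise.
- offcut2: Offcut of dark wood, 34 x 26 x 18 mm high, likewise.
- offcut3: Offcut of light wood, 50 x 20 x 13 mm high, likewise.
- glue_jar: Bystander: closed jar, 64 mm diameter, 85 mm high, upright on the bench. Origin: centre of its underside.
- square: Bystander: try square lying on the bench, stock 100 x 18 x 14 mm along its x, steel blade 150 mm long along its y. Origin: underside of the stock's middle.
- scales: Bystander: pair of wooden handle scales stacked, 124 x 40 x 20 mm high, lying on the bench. Origin: centre of the underside.
Things that resemble listed ones, but are neither listed nor needed, are in the scene too. Of the things like the push_block, leave any that is yellow; of the rest the smaller one is meant.

How it is judged:
By the outcome, as a careful person would: the job done as asked, in the order asked, and still so for the second after the job is handed in, while the arm keeps its last pose, push and grip.
It also fails if it takes over 61 s, if anything falls off the work surface, if the arm or the gripper's body presses on something with over 40 N, if the wrist force passes 120 N, or if a joint passes its speed limit or range.

## Working session

There is one attempt and no reset: what is moved stays moved. The work goes in short steps, Python scripts to look and compute and a shell command to move; the robot and the scene stay as the last step left them, time stands still between calls to the robot, and variables do not carry over. Pictures are saved under pics/ and viewed, about 8 in all and at most 12, crops included, and the job is handed in when it is done.

```bash
mkdir -p pics; cat > h.py <<'E'
import numpy as np, cv2
from rig import status, cams, r
from scipy.spatial.transform import Rotation as R
def ray(name,u,v,c=None):
    c=c or cams.get_calibration(name); f=200/np.tan(np.radians(c['vfov']/2)); T=np.array(c['cam_to_world'])
    x,y=(u-c['cx']),(v-c['cy'])
    if name=='wrist':
        rr=np.hypot(x,y)+1e-9; th=rr/f; d=np.array([x/rr*np.sin(th),y/rr*np.sin(th),np.cos(th)])
    else: d=np.array([x/f,y/f,1.])
    return T[:3,3],T[:3,:3]@d
def onz(name,u,v,z,c=None):
    o,d=ray(name,u,v,c); return o+d*(z-o[2])/d[2]
def proj(name,p,c=None):
    c=c or cams.get_calibration(name); f=200/np.tan(np.radians(c['vfov']/2)); T=np.array(c['cam_to_world'])
    q=T[:3,:3].T@(np.array(p)-T[:3,3])
    if name=='wrist':
        th=np.arctan2(np.hypot(q[0],q[1]),q[2]); s=th*f/np.hypot(q[0],q[1]); return c['cx']+q[0]*s,c['cy']+q[1]*s
    return c['cx']+f*q[0]/q[2],c['cy']+f*q[1]/q[2]
def st():
    s=status.get_state(); return s
E
python3 - <<'E'
from h import *
s=st(); print(s)
for n in ('scene','top'):
    im=cams.grab_frame(n); cv2.imwrite(f'pics/{n}0.png',im); c=cams.get_calibration(n); print(n,c)
print(cams.get_calibration('wrist'))
E
```

```text
{'clock': 0.0, 'joints': array([-1.43496659e+00,  5.33462089e-02,  1.61432088e+00,  2.60677924e-06,
        1.47603124e+00, -1.18988442e-01]), 'qd': array([ 6.93830273e-04,  1.31139251e-04,  7.90432152e-04, -6.15539878e-05,
        1.70563721e-04, -5.20567111e-04]), 'effort': array([ 2.70475011e-04, -3.93687451e+01, -3.70170879e+01, -2.77263064e-05,
        7.11252593e-03,  7.60346410e-06]), 'ee_pos': array([ 0.15747087, -0.60422653,  0.25505353]), 'eef_rot': array([ 0.5600018 , -0.55895656,  0.43294491, -0.43188453]), 'ft_force': array([ 0.30199744, -0.29704539,  0.02635365]), 'torque': array([-0.01218611, -0.02168175,  0.0077481 ]), 'width': 1.0036203493393185}
scene {'vfov': 42.57214485190989, 'cx': 319.1350504159159, 'cy': 203.19180779271224, 'cam_to_world': array([[-0.79897928,  0.40710793, -0.44260054,  1.13990522],
       [ 0.60104624,  0.56432944, -0.56592906,  0.64193805],
       [ 0.01937831, -0.71818898, -0.69557822,  1.09431409],
       [ 0.        ,  0.        ,  0.        ,  1.        ]])}
top {'vfov': 54.974510198273165, 'cx': 319.4469105369124, 'cy': 194.24371111982114, 'cam_to_world': array([[ 3.43698163e-03, -9.81380496e-01,  1.92042986e-01,
         2.94316169e-01],
       [-9.99886366e-01, -5.53816613e-04,  1.50647848e-02,
        -1.66730974e-01],
       [-1.46779294e-02, -1.92072941e-01, -9.81270882e-01,
         1.33744489e+00],
       [ 0.00000000e+00,  0.00000000e+00,  0.00000000e+00,
         1.00000000e+00]])}
{'vfov': 65.70646984690485, 'cx': 321.6578014572292, 'cy': 195.4568492808974, 'cam_to_world': array([[ 0.25220049, -0.92735169, -0.27643039,  0.22831087],
       [-0.96767356, -0.24218413, -0.07038981, -0.58660564],
       [-0.00167095,  0.28524673, -0.95845267,  0.37224175],
       [ 0.        ,  0.        ,  0.        ,  1.        ]])}
```

View pics/top0.png

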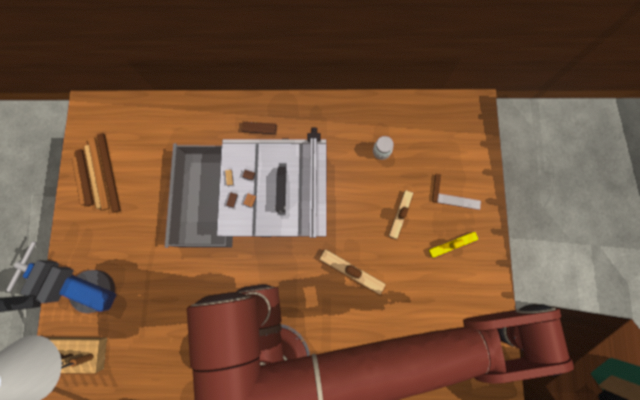

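View pics/scene0.png

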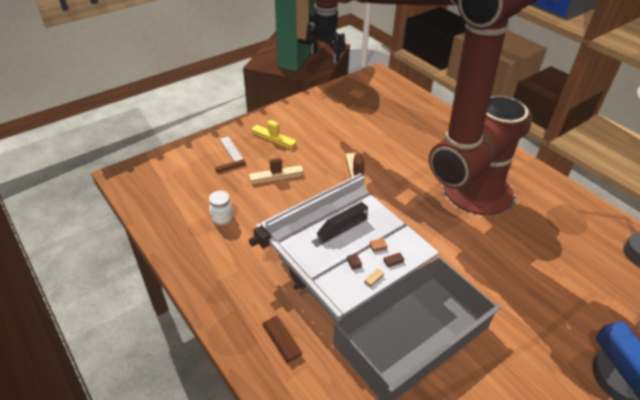

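Top view: candidates for the push block are the small light block with brown grip at (401,213), the larger one at (352,271), and the yellow one at (454,244). I choose (401,213). The saw is at (272,188), the guard at (281,188), the tray at (195,195) and the offcuts at about (228,178), (248,175), (232,200) and (249,200).

```bash
cat > m.py <<'E'
from h import *
im=cv2.imread('pics/top0.png'); sc=cv2.imread('pics/scene0.png')
a=cv2.resize(im[110:300,160:430],None,fx=2.9,fy=2.9,interpolation=cv2.INTER_CUBIC)
cv2.imwrite('pics/crop.png',a)
h=cv2.cvtColor(im,cv2.COLOR_BGR2HSV)
def rects(m,lo,n,off=(0,0),z=0.):
    for c in cv2.findContours(m,cv2.RETR_EXTERNAL,cv2.CHAIN_APPROX_NONE)[0]:
        if cv2.contourArea(c)<lo: continue
        P=np.array([onz('top',u+off[0],v+off[1],z)[:2]*1000 for u,v in c[:,0]],np.float32)
        rr=cv2.minAreaRect(P); print(n,np.mean(c[:,0],0)+off,'ctr',np.round(rr[0],1),'size',np.round(rr[1],1),'ang',round(rr[2],1))
# table
hs=h[130:245,205:335]; m=((hs[...,1]<60)&(hs[...,2]>150)).astype(np.uint8)*255
m=cv2.morphologyEx(m,cv2.MORPH_CLOSE,np.ones((15,15)))
rects(m,2000,'table',(205,130),.14)
# offcuts
o=h[150:225,219:268]; m=((o[...,1]>70)).astype(np.uint8)*255
rects(m,20,'off',(219,150),.154)
# block sole pale
o=h[180:250,375:425]; m=((o[...,1]<130)&(o[...,2]>150)).astype(np.uint8)*255
m=cv2.morphologyEx(m,cv2.MORPH_CLOSE,np.ones((9,9)))
rects(m,100,'block',(375,180),.022)
o=h[240:300,310:390]; m=((o[...,1]<130)&(o[...,2]>150)).astype(np.uint8)*255
m=cv2.morphologyEx(m,cv2.MORPH_CLOSE,np.ones((11,11)))
rects(m,100,'bigblock',(310,240),.022)
o=h[120:250,265:300]; m=(o[...,2]<70).astype(np.uint8)*255
rects(m,50,'guard',(265,120),.188)
E
python3 m.py
```

```text
table [272.74623116 187.98492462] ctr [554.7   2.6] size [337.9 316.2] ang 89.9
off [249.37142857 199.77142857] ctr [508.3  71.1] size [31.4 37.9] ang 70.3
off [231.53125 199.53125] ctr [508.7 127.1] size [21.2 39.8] ang 74.4
off [248.5        174.60714286] ctr [589.2  77.3] size [32.7 22.2] ang 74.2
off [228.64864865 177.18918919] ctr [581.5 140.2] size [48.5 20.6] ang 9.0
block [396.20833333 227.60416667] ctr [ 436. -409.] size [29.4 70.1] ang 68.3
block [405.80434783 199.43478261] ctr [ 531.9 -446.2] size [29.3 67.9] ang 70.0
bigblock [372.18421053 282.21052632] ctr [ 252.1 -322.4] size [111.2  40.5] ang 64.7
bigblock [334.33333333 260.36363636] ctr [ 323.4 -197.5] size [96.4 39.9] ang 60.8
guard [280.54 189.36] ctr [536.3 -29.7] size [137.9  21.6] ang 1.2
```

View pics/crop.png

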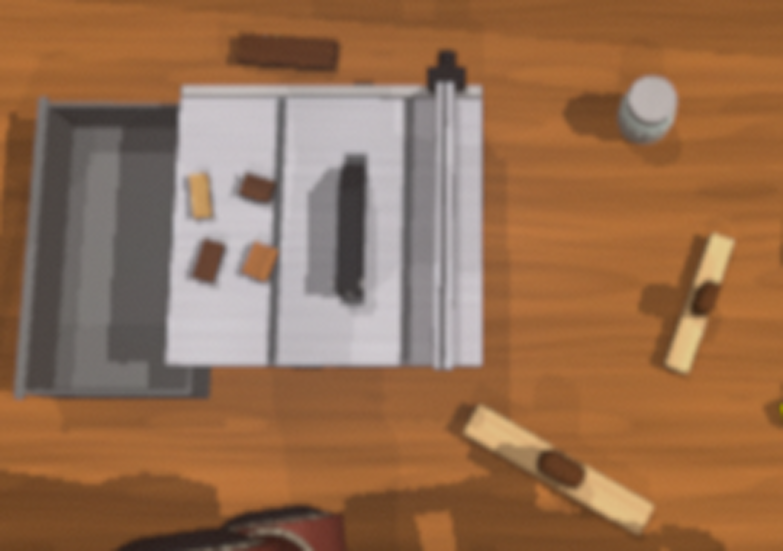

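The crop confirms the choice: the small unpainted block is at crop (700,303), against the longer one at (558,468). The four offcuts sit in two columns at crop x 200 and 258, and the guard is at (352,228) with its toe up the picture (+x).

```bash
cat >> h.py <<'E'
def go(target,yaw=None):
    """target TCP xyz m; yaw deg = direction of tool x in world (mod 180). prints needed shift in tool axes (cm) and roll"""
    s=st(); q=s['eef_rot']; M=R.from_quat([q[1],q[2],q[3],q[0]]).as_matrix()
    d=M.T@(np.array(target)-s['ee_pos'])*100
    y0=np.degrees(np.arctan2(M[1,0],M[0,0])); 
    print('clk %.2f'%s['clock'],'pos',np.round(s['ee_pos']*1000,1),'shift cm',np.round(d,2),'toolx yaw %.1f'%y0,'w %.3f'%s['width'],'F',np.round(s['ft_force'],1))
    if yaw is not None: print('roll needed',round(-((yaw-y0+90)%180-90),1),'(about tool y, down)')
    return M
E
python3 - <<'E'
from h import *
print(go([.484,-.428,.20],-21+90))
for u,v in [(182,97),(482,97),(482,365),(167,365),(275,97),(268,365),(444,80),(444,365),(345,300),(356,155)]:
    print((u,v),np.round(onz('top',u/2.9+160,v/2.9+110,.14)*1000,1))
E
```

```text
clk 0.10 pos [ 157.5 -604.3  255.2] shift cm [-8.82  5.54 36.04] toolx yaw -75.4 w 1.000 F [-0.3  0.8  0. ]
roll needed 35.6 (about tool y, down)
[[ 2.52080045e-01 -2.34602440e-04  9.67706358e-01]
 [-9.67704640e-01  1.83865052e-03  2.52080043e-01]
 [-1.83841239e-03 -9.99998282e-01  2.36461236e-04]]
(182, 97) [697.8 168.6 140. ]
(482, 97) [ 697.3 -169.8  140. ]
(482, 365) [ 396.9 -169.8  140. ]
(167, 365) [396.1 169.1 140. ]
(275, 97) [697.7  63.4 140. ]
(268, 365) [396.4  60.1 140. ]
(444, 80) [ 717.4 -127.   140. ]
(444, 365) [ 396.8 -129.1  140. ]
(345, 300) [467.  -21.1 140. ]
(356, 155) [629.9 -29.5 140. ]
```

```bash
python3 -m inch '[-0.9,0.5,3.6,0,-1, -0.9,0.5,3.6,0,-1, -0.9,0.5,3.6,0,-1, -0.9,0.5,3.6,0,-1, -0.9,0.5,3.6,0,-1, -0.9,0.5,3.6,0,-1, -0.9,0.5,3.6,0,-1, -0.9,0.5,3.6,0,-1, -0.8,0.5,3.6,0,-1, -0.8,0.5,3.6,0,-1]' 40
python3 -m inch '[0,0,0,7.1,-1, 0,0,0,7.1,-1, 0,0,0,7.1,-1, 0,0,0,7.1,-1, 0,0,0,7.1,-1, 0,0,0,0,-1, 0,0,0,0,-1]'
python3 - <<'E'
from h import *
go([.484,-.428,.12],69)
c=cams.get_calibration('wrist'); im=cams.grab_frame('wrist'); cv2.imwrite('pics/w1.png',im); np.save('w1.npy',c,allow_pickle=True)
hd=.074
a=np.radians(-21); ux=np.array([np.cos(a),np.sin(a)])
for t in (-.085,.085): print(np.round(proj('wrist',[.484+t*ux[0],-.428+t*ux[1],.022],c)))
print(np.round(proj('wrist',[.484,-.428,.074],c)))
E
```

```text
clock: 0.93
ee_pos: [0.485, -0.4275, 0.2055]
eef_rot: [0.56, -0.559, 0.433, -0.432]
ft_force: [0.0, -0.5, -0.2]
width: 0.997
clock: 1.52
ee_pos: [0.4835, -0.4287, 0.2057]
eef_rot: [0.402, -0.402, 0.582, -0.581]
ft_force: [-0.3, -0.0, -0.0]
width: 1.001
clk 1.52 pos [ 483.5 -428.7  205.7] shift cm [-0.08  8.57  0.03] toolx yaw -110.7 w 1.001 F [-0.3 -0.  -0. ]
roll needed 0.3 (about tool y, down)
[320. 256.]
[321.  93.]
[320. 194.]
```

View pics/w1.png

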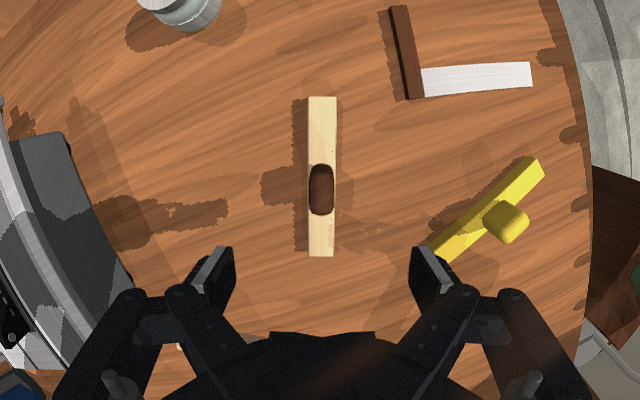

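The wrist view matches the prediction: the block's ends are at (322,97) and (322,256) and its grip at (321,190), within 2–4 px. The yellow block, at (505,222), is clear of the fingers.

```bash
python3 -m inch '[0,3,0,0,-1, 0,3,0,0,-1, 0,3,0,0,-1, 0,3,0,0,-1, 0,2.5,0,0,-1, 0,0,0,0,-1, 0,0,0,0,0.2, 0,0,0,0,1, 0,0,0,0,1, 0,0,0,0,1]' 60
python3 -m inch '[0,0,0,0,1, 0,0,0,0,1, 0,0,0,0,1, 0,0,0,0,1]'
```

```text
clock: 2.4
ee_pos: [0.4849, -0.4303, 0.0642]
eef_rot: [-0.401, 0.401, -0.581, 0.584]
ft_force: [0.6, 0.2, 0.2]
width: 0.454
clock: 2.73
ee_pos: [0.4845, -0.4298, 0.0633]
eef_rot: [-0.401, 0.401, -0.581, 0.583]
ft_force: [-0.6, 1.5, 6.5]
width: 0.252
```

```bash
python3 -m inch '[0,-1,0,0,1, 0,-3,0,0,1, 0,-4,0,0,1, 0,-4,0,0,1, 0,-4,0,0,1, 0,-4,0,0,1, 0,-3,0,-7,1, 0,0,0,-7,1, 0,0,0,-7,1, 0,0,0,0,1]'
python3 - <<'E'
from h import *
go([.547,.024,.286],90)
E
```

```text
clock: 3.57
ee_pos: [0.4836, -0.4288, 0.2923]
eef_rot: [-0.501, 0.501, -0.499, 0.499]
ft_force: [0.1, -0.0, -2.1]
width: 0.25
clk 3.57 pos [ 483.6 -428.8  292.3] shift cm [-45.26   0.6    6.5 ] toolx yaw -89.8 w 0.250 F [ 0.1 -0.  -2.1]
roll needed 0.2 (about tool y, down)
```

```bash
python3 -m inch '[-3,0,0.5,0,1, -4,0,0.6,0,1, -4,0,0.6,0,1, -4,0,0.6,0,1, -4,0,0.6,0,1, -4,0,0.6,0,1, -4,0,0.6,0,1, -4,0,0.6,0,1, -4,0,0.6,0,1, -4,0,0.6,0,1]'
python3 -m inch '[-4,0,0.6,0,1, -2.6,0,0,0,1, 0,0,0,0,1, 0,0,0,0,1]'
python3 - <<'E'
from h import *
go([.547,.028,.206],90)
c=cams.get_calibration('wrist'); im=cams.grab_frame('wrist'); cv2.imwrite('pics/w2.png',im)
E
```

```text
clock: 4.4
ee_pos: [0.5413, -0.0367, 0.2905]
eef_rot: [0.499, -0.5, 0.501, -0.5]
ft_force: [1.1, -0.8, -0.8]
width: 0.253
clock: 4.73
ee_pos: [0.5473, 0.0285, 0.2903]
eef_rot: [-0.5, 0.501, -0.5, 0.499]
ft_force: [-0.0, -0.1, -1.3]
width: 0.249
clk 4.73 pos [547.3  28.5 290.3] shift cm [ 0.05  8.43 -0.01] toolx yaw -89.9 w 0.249 F [-0.  -0.1 -1.3]
roll needed 0.1 (about tool y, down)
```

View pics/w2.png

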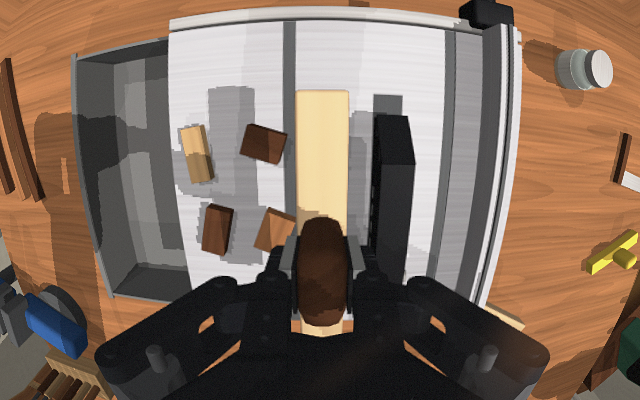

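Wrist view: the block is held level along the blade direction, its sole spanning columns 296–349 and its far end at row 90. The offcuts at (262,143), (197,153), (216,228) and (275,230) are on its +y side and the guard at (393,180) on the other.

```bash
python3 - <<'E'
from h import *
for p in [(297,222),(278,252),(256,250),(288,133)]: print(p,np.round(onz('wrist',*p,.155)*1000))
for p in [(295,91),(348,90),(296,200),(349,200)]: print(p,np.round(onz('wrist',*p,.249)*1000))
print(np.round(onz('wrist',372,115,.16)*1000),np.round(onz('wrist',375,115,.188)*1000),np.round(onz('wrist',411,165,.188)*1000),np.round(onz('wrist',378,165,.188)*1000))
E
```

```text
(297, 222) [521.  49. 155.]
(278, 252) [491.  67. 155.]
(256, 250) [493.  87. 155.]
(288, 133) [598.  54. 155.]
(295, 91) [628.  40. 249.]
(348, 90) [629.  14. 249.]
(296, 200) [571.  41. 249.]
(349, 200) [571.  12. 249.]
[614. -13. 160.] [615. -11. 188.] [579. -39. 188.] [578. -14. 188.]
```

```bash
python3 -m inch '[0.3,2,0,0,1, 0,3,0,0,1, 0,2,0,0,1, 0,0.8,0,0,1, 0,0.4,0,0,1, 0,0,0,0,1, 0,0,0,0,1]'
python3 - <<'E'
from h import *
go([.547,.18,.206],90)
im=cams.grab_frame('wrist'); cv2.imwrite('pics/w3.png',im)
for p in [(.632,.039,.165),(.632,.011,.165),(.632,.039,.143)]: print(np.round(proj('wrist',p)))
E
```

```text
clock: 5.37
ee_pos: [0.5487, 0.0236, 0.2107]
eef_rot: [0.501, -0.5, 0.499, -0.5]
ft_force: [0.6, 0.0, -0.3]
width: 0.247
clk 5.37 pos [548.7  23.6 210.7] shift cm [-15.64   0.46  -0.16] toolx yaw -90.0 w 0.247 F [ 0.6  0.  -0.3]
roll needed 0.0 (about tool y, down)
[292.  88.]
[345.  88.]
[295.  90.]
```

View pics/w3.png

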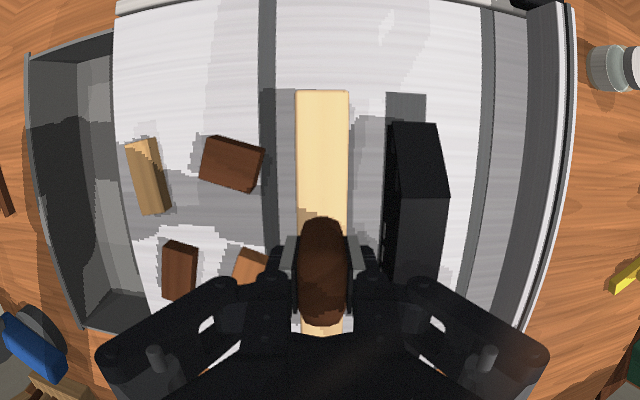

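Wrist view: the block is down between the guard at (415,190) and the offcuts, and nothing is touching. Now I'll sweep.

```bash
python3 -m inch '[0,0.4,0,0,1, 0,0,-0.1,0,1, -0.5,0,0,0,1, -1,0,0,0,1, -1,0,0,0,1, -1,0,0,0,1, -1,0,0,0,1, -1,0,0,0,1, -1,0,0,0,1, -1,0,0,0,1]'
python3 -m inch '[-1,0,0,0,1, -1,0,0,0,1, -1,0,0,0,1, -1,0,0,0,1, -1,0,0,0,1, -1,0,0,0,1, -1,0,0,0,1, -1,0,0,0,1, -0.7,0,0,0,1, 0,0,0,0,1]'
python3 - <<'E'
from h import *
go([.547,.18,.206],90)
im=cams.grab_frame('scene'); im=im[180:400,230:500]; cv2.imwrite('pics/s2.png',cv2.resize(im,None,fx=2.5,fy=2.5))
E
```

```text
clock: 6.25
ee_pos: [0.5468, 0.1004, 0.2053]
eef_rot: [-0.501, 0.501, -0.499, 0.5]
ft_force: [0.5, -0.5, -0.7]
width: 0.249
clock: 7.08
ee_pos: [0.5465, 0.1876, 0.2053]
eef_rot: [0.501, -0.501, 0.499, -0.499]
ft_force: [-0.4, 0.4, -2.0]
width: 0.249
clk 7.08 pos [546.5 187.6 205.3] shift cm [ 0.76 -0.08  0.04] toolx yaw -89.8 w 0.249 F [-0.4  0.4 -2. ]
roll needed 0.2 (about tool y, down)
```

View pics/s2.png

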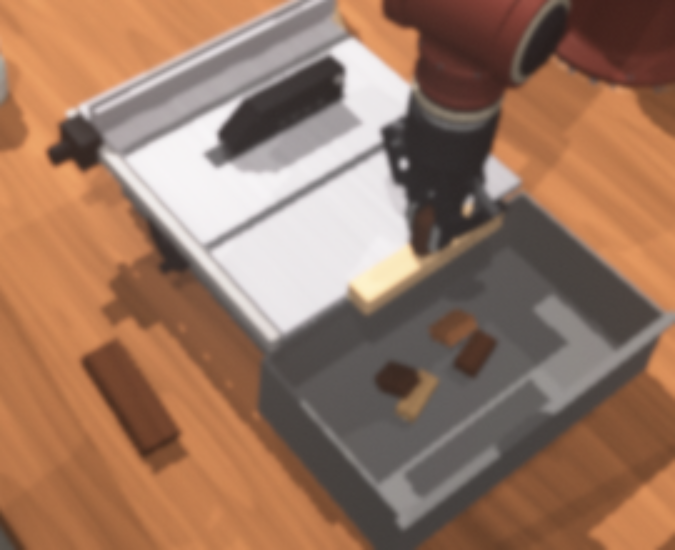

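The scene crop shows all four offcuts lying in the tray, at crop (455,327), (475,353), (397,379) and (417,396). The table is clear and the block is still gripped. Next I'll return the block to its old spot.

```bash
python3 -m inch '[0,-2,0,0,1, 0,-3.5,0,0,1, 0,-3.5,0,0,1, 3,0,-0.4,0,1, 3.9,0,-0.4,0,1, 3.9,0,-0.4,0,1, 3.9,0,-0.4,0,1, 3.9,0,-0.4,0,1, 3.9,0,-0.4,0,1, 3.9,0,-0.4,0,1]'
python3 -m inch '[3.9,0,-0.4,0,1, 3.9,0,-0.4,0,1, 3.9,0,-0.4,0,1, 3.9,0,-0.4,0,1, 3.9,0,-0.4,0,1, 3.9,0,-0.4,0,1, 3.9,0,-0.4,0,1, 3.9,0,-0.4,0,1, 3.9,0,-0.3,0,1, 0,0,0,7,1]'
python3 -m inch '[0,0,0,7,1, 0,0,0,7,1, 0,0,0,0,1, 0,0,0,0,1]'
python3 - <<'E'
from h import *
go([.484,-.429,.064],69)
E
```

```text
clock: 7.97
ee_pos: [0.5184, -0.08, 0.2955]
eef_rot: [0.5, -0.5, 0.499, -0.5]
ft_force: [1.1, -0.4, -0.7]
width: 0.248
clock: 8.8
ee_pos: [0.4824, -0.4354, 0.2942]
eef_rot: [-0.466, 0.468, -0.531, 0.531]
ft_force: [-0.8, 1.5, -0.4]
width: 0.249
clock: 9.13
ee_pos: [0.4843, -0.4292, 0.2951]
eef_rot: [0.402, -0.402, 0.582, -0.582]
ft_force: [0.1, -0.0, -1.3]
width: 0.249
clk 9.13 pos [ 484.3 -429.2  295.1] shift cm [-1.000e-02  2.311e+01 -3.000e-02] toolx yaw -110.8 w 0.249 F [ 0.1 -0.  -1.3]
roll needed 0.2 (about tool y, down)
```

```bash
python3 -m inch '[0,3,0,0,1, 0,4,0,0,1, 0,4,0,0,1, 0,4,0,0,1, 0,4,0,0,1, 0,2.5,0,0,1, 0,1,0,0,1, 0,0.4,0,0,1, 0,0.1,0,0,1, 0,0,0,0,1]'
python3 -c "
from h import *
go([.484,-.429,.064],69)"
```

```text
clock: 9.97
ee_pos: [0.4858, -0.43, 0.0674]
eef_rot: [-0.401, 0.401, -0.581, 0.583]
ft_force: [-0.3, -0.4, -0.7]
width: 0.251
clk 9.97 pos [ 485.8 -430.    67.4] shift cm [-0.03  0.34 -0.2 ] toolx yaw -110.8 w 0.251 F [-0.3 -0.4 -0.7]
roll needed 0.2 (about tool y, down)
```

```bash
for i in 1; do python3 -m inch '[0,0.2,0,0,1, 0,0,0,0,1, 0,0,0,0,1]'; python3 -m inch '[0,0.15,0,0,1, 0,0,0,0,1, 0,0,0,0,1]'; done
python3 -c "
from h import *
go([.484,-.429,.064],69)"
```

```text
clock: 10.22
ee_pos: [0.4853, -0.4295, 0.0646]
eef_rot: [-0.401, 0.401, -0.582, 0.583]
ft_force: [-0.2, -0.1, -0.7]
width: 0.253
clock: 10.47
ee_pos: [0.4853, -0.4295, 0.0632]
eef_rot: [-0.401, 0.401, -0.582, 0.583]
ft_force: [-0.0, 1.0, 3.9]
width: 0.248
clk 10.47 pos [ 485.3 -429.5   63.2] shift cm [ 0.   -0.08 -0.14] toolx yaw -110.9 w 0.248 F [-0.   1.   3.9]
roll needed 0.1 (about tool y, down)
```

```bash
python3 -m inch '[0,0,0,0,0.3, 0,0,0,0,0, 0,0,0,0,-0.5, 0,0,0,0,-1, 0,0,0,0,-1, 0,0,0,0,-1, 0,-2,0,0,-1, 0,-3.5,0,0,-1, 0,-4,0,0,-1, 0,-4,0,0,-1]'
python3 -m inch '[0,-4,0,0,-1, 0,-4,0,-7,-1, 0,0,0,-7,-1, 0,0,0,-7,-1, 0,0,0,0,-1, 0,0,0,0,-1]'
python3 - <<'E'
from h import *
go([.559,-.03,.29],90)
im=cams.grab_frame('wrist'); cv2.imwrite('pics/w4.png',im)
E
```

```text
clock: 11.3
ee_pos: [0.4841, -0.4283, 0.1971]
eef_rot: [0.401, -0.401, 0.583, -0.582]
ft_force: [0.6, -0.1, 0.5]
width: 1.001
clock: 11.8
ee_pos: [0.4846, -0.4287, 0.2764]
eef_rot: [0.5, -0.5, 0.501, -0.5]
ft_force: [0.5, -0.3, -0.9]
width: 0.999
clk 11.80 pos [ 484.6 -428.7  276.4] shift cm [-39.88  -1.35   7.39] toolx yaw -90.1 w 0.999 F [ 0.5 -0.3 -0.9]
roll needed -0.1 (about tool y, down)
```

View pics/w4.png

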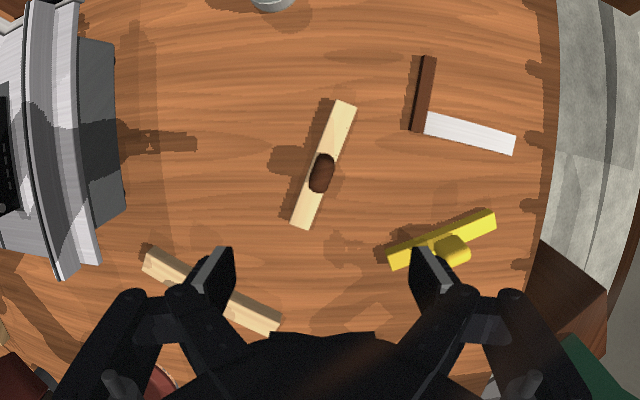

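Wrist view: the block stands on its sole at (323,170), the grip is upright, and nothing else has been disturbed. Now the guard.

```bash
python3 -m inch '[-3.9,-0.4,0.7,0,-1, -4,-0.5,0.7,0,-1, -4,-0.5,0.7,0,-1, -4,0,0.7,0,-1, -4,0,0.7,0,-1, -4,0,0.7,0,-1, -4,0,0.8,0,-1, -4,0,0.8,0,-1, -4,0,0.8,0,-1, -4,0,0.8,0,-1]'
python3 -m inch '[0,0,0,0,-1, 0,0,0,0,-1, 0,0,0,0,-1]'
python3 - <<'E'
from h import *
go([.559,-.03,.20],90)
im=cams.grab_frame('wrist'); cv2.imwrite('pics/w5.png',im)
for X in (-10,100,133):
  for Y in (-13,13): print(X,Y,np.round(proj('wrist',[.479+X/1e3,-.03+Y/1e3,.188 if X<133 else .158])))
E
```

```text
clock: 12.68
ee_pos: [0.5577, -0.0277, 0.2899]
eef_rot: [0.5, -0.5, 0.501, -0.5]
ft_force: [0.7, -0.6, 0.4]
width: 0.999
clock: 12.93
ee_pos: [0.5578, -0.0299, 0.29]
eef_rot: [-0.5, 0.501, -0.5, 0.499]
ft_force: [0.2, -1.1, 1.5]
width: 1.0
clk 12.93 pos [557.8 -29.9 290. ] shift cm [0.01 9.   0.14] toolx yaw -89.9 w 1.000 F [ 0.2 -1.1  1.5]
roll needed 0.1 (about tool y, down)
-10 -13 [335. 303.]
-10 13 [305. 303.]
100 -13 [338. 178.]
100 13 [302. 178.]
133 -13 [337. 129.]
133 13 [304. 129.]
```

View pics/w5.png

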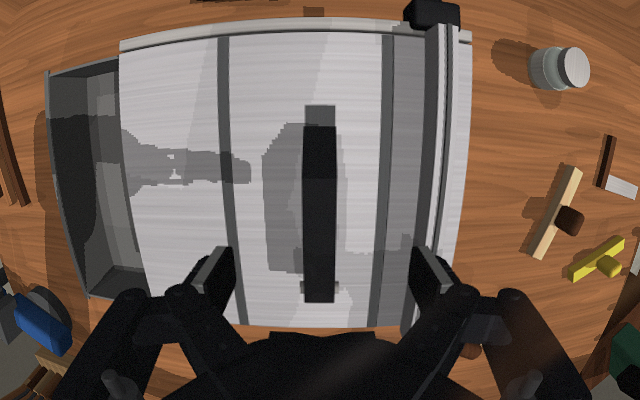

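The guard is where predicted: toe at row 127, sides at columns 302–337, with the fingers straddling it evenly. I'll descend and grip its sides.

```bash
python3 -m inch '[0,2.5,0.1,0,-1, 0,3,0,0,-1, 0,3,0,0,-1, 0,2,0,0,-1, 0,0.6,0,0,-1, 0,0,0,0,-0.3, 0,0,0,0,0.3, 0,0,0,0,1, 0,0,0,0,1, 0,0,0,0,1]' 30
python3 -m inch '[0,0,0,0,1, 0,0,0,0,1, 0,0,0,0,1]'
python3 - <<'E'
from h import *
go([.559,-.03,.179],90)
s=st()['ee_pos']; 
# arc of grasp point, about hinge
h=np.array([.479,.178]); g=np.array([s[0],s[2]-.006])-h
prev=g
for a in range(5,50,5):
    t=np.radians(a); n=np.array([[np.cos(t),-np.sin(t)],[np.sin(t),np.cos(t)]])@g
    print(a,'tool y %.2f z %.2f'%(-(n-prev)[1]*100,(n-prev)[0]*100),'abs',n+h); prev=n
E
```

```text
clock: 13.82
ee_pos: [0.5601, -0.028, 0.1822]
eef_rot: [0.502, -0.498, 0.5, -0.499]
ft_force: [-3.2, 26.0, 12.0]
width: 0.299
clock: 14.07
ee_pos: [0.5602, -0.0278, 0.1823]
eef_rot: [0.502, -0.499, 0.5, -0.499]
ft_force: [-1.1, 7.6, 3.5]
width: 0.295
clk 14.07 pos [560.2 -27.8 182.3] shift cm [ 0.22  0.33 -0.12] toolx yaw -89.9 w 0.295 F [-1.1  7.6  3.5]
roll needed 0.1 (about tool y, down)
5 tool y -0.71 z -0.02 abs [0.55999345 0.18337648]
10 tool y -0.70 z -0.08 abs [0.55921665 0.19041507]
15 tool y -0.69 z -0.14 abs [0.55782936 0.19735916]
20 tool y -0.68 z -0.20 abs [0.55584213 0.20415593]
25 tool y -0.66 z -0.26 abs [0.55327008 0.21075363]
30 tool y -0.63 z -0.31 abs [0.5501328  0.21710206]
35 tool y -0.61 z -0.37 abs [0.54645414 0.22315289]
40 tool y -0.57 z -0.42 abs [0.54226213 0.22886009]
45 tool y -0.53 z -0.47 abs [0.53758865 0.23418021]
```

```bash
python3 -m inch '[-0.1,0,0,0,1, -0.1,0,0,0,1, 0,-0.71,-0.02,0,1, 0,-0.70,-0.08,0,1, 0,-0.69,-0.14,0,1, 0,-0.68,-0.20,0,1, 0,0,0,0,1]'
python3 - <<'E'
from h import *
go([.5376,-.03,.2402],90)
im=cams.grab_frame('scene'); im=im[150:310,230:450]; cv2.imwrite('pics/s3.png',cv2.resize(im,None,fx=3,fy=3,interpolation=cv2.INTER_CUBIC))
E
```

```text
clock: 14.65
ee_pos: [0.5542, -0.0277, 0.2088]
eef_rot: [-0.5, 0.5, -0.5, 0.5]
ft_force: [2.1, 1.3, -1.7]
width: 0.293
clk 14.65 pos [554.2 -27.7 208.8] shift cm [ 0.22 -3.13 -1.67] toolx yaw -89.9 w 0.293 F [ 2.1  1.3 -1.7]
roll needed 0.1 (about tool y, down)
```

View pics/s3.png

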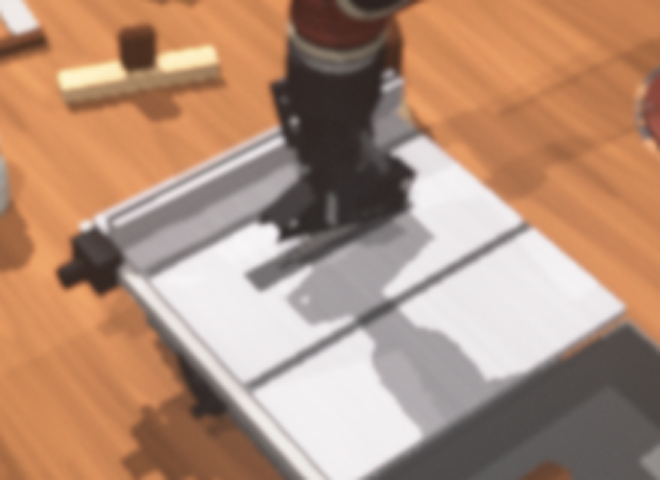

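The scene crop shows the guard's toe, at (272,220), clear of the table and rising with the gripper. The push block stands at (138,65). I'll carry on up the arc.

```bash
python3 -m inch '[0,-0.67,-0.24,0,1, 0,-0.65,-0.30,0,1, 0,-0.62,-0.36,0,1, 0,-0.59,-0.40,0,1, 0,-0.55,-0.43,0,1, 0,0,0,0,1, 0,0,0,0,1]'
python3 - <<'E'
from h import *
go([.5376,-.03,.2402],90)
im=cams.grab_frame('wrist'); cs=cams.get_calibration('wrist'); sc=cams.grab_frame('scene')
def tip(a,Y,X=.133,Z=-.020):
    t=np.radians(a); return [.479+X*np.cos(t)-Z*np.sin(t),-.029+Y,.178+X*np.sin(t)+Z*np.cos(t)]
for a in (35,40,45,50): print(a,'toe wrist',np.round(proj('wrist',tip(a,0))),'brk',np.round(proj('wrist',tip(a,0,.1,.01))),'scene L',np.round(proj('scene',tip(a,0)),1),'brk',np.round(proj('scene',tip(a,0,.1,.01)),1))
a=im; 
b=cv2.resize(sc[150:270,280:400],None,fx=3.33,fy=3.33,interpolation=cv2.INTER_CUBIC)
cv2.imwrite('pics/f.png',np.hstack([a[:400,170:500],b[:400]]))
E
```

```text
clock: 15.28
ee_pos: [0.5359, -0.0277, 0.2383]
eef_rot: [-0.5, 0.501, -0.501, 0.499]
ft_force: [-4.6, 1.6, -2.7]
width: 0.301
clk 15.28 pos [535.9 -27.7 238.3] shift cm [ 0.23 -0.19  0.17] toolx yaw -89.9 w 0.301 F [-4.6  1.6 -2.7]
roll needed 0.1 (about tool y, down)
35 toe wrist [324. 132.] brk [324. 245.] scene L [324.2 210.1] brk [338.9 200.8]
40 toe wrist [325. 150.] brk [324. 266.] scene L [326.2 206. ] brk [341.  197.9]
45 toe wrist [325. 175.] brk [324. 289.] scene L [328.6 201.9] brk [343.3 195. ]
50 toe wrist [325. 206.] brk [324. 311.] scene L [331.2 197.9] brk [345.7 192.2]
```

View pics/f.png

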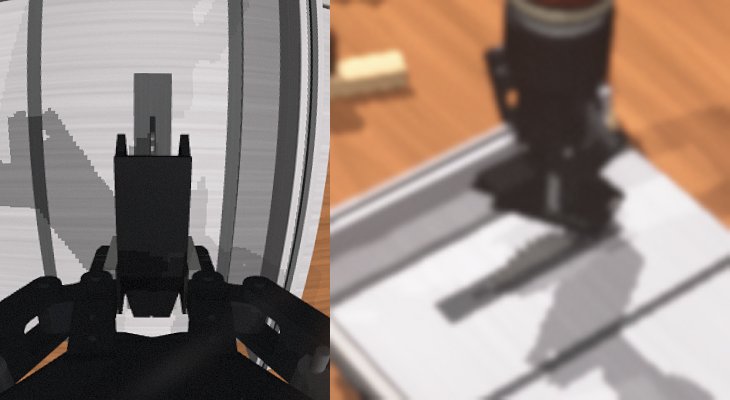

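```bash
python3 - <<'E'
from h import *
def tip(a,Y,X,Z):
    t=np.radians(a); return [.479+X*np.cos(t)-Z*np.sin(t),-.029+Y,.178+X*np.sin(t)+Z*np.cos(t)]
for a in (40,43,45,47): print(a,*[(q,np.round(proj('wrist',tip(a,.013,q[0]/1e3,q[1]/1e3))-np.array([170,0]))) for q in [(100,10),(133,-20),(100,-32),(115,-32),(130,-32),(60,10)]])
s=st();print(s['joints'])
E
```

```text
40 ((100, 10), array([121., 266.])) ((133, -20), array([117., 150.])) ((100, -32), array([125., 179.])) ((115, -32), array([123., 157.])) ((130, -32), array([120., 132.])) ((60, 10), array([128., 293.]))
43 ((100, 10), array([120., 279.])) ((133, -20), array([116., 164.])) ((100, -32), array([124., 186.])) ((115, -32), array([122., 167.])) ((130, -32), array([119., 143.])) ((60, 10), array([128., 299.]))
45 ((100, 10), array([120., 288.])) ((133, -20), array([114., 175.])) ((100, -32), array([124., 192.])) ((115, -32), array([121., 173.])) ((130, -32), array([118., 151.])) ((60, 10), array([128., 303.]))
47 ((100, 10), array([120., 297.])) ((133, -20), array([113., 187.])) ((100, -32), array([123., 198.])) ((115, -32), array([120., 181.])) ((130, -32), array([116., 160.])) ((60, 10), array([128., 307.]))
[-1.90068273e-01 -1.45020825e-01  1.83449460e+00 -4.66823322e-04
  1.45638543e+00  1.37896510e+00]
```

```bash
python3 - <<'E'
from h import *
def tip(a,Y,X,Z):
    t=np.radians(a); return [.479+X*np.cos(t)-Z*np.sin(t),-.029+Y,.178+X*np.sin(t)+Z*np.cos(t)]
def edges(n,fn):
    im=cv2.imread(fn) if fn else cams.grab_frame(n)
    g=im.max(2).astype(int); return im,g
s0=cv2.imread('pics/scene0.png'); s1=cams.grab_frame('scene'); t1=cams.grab_frame('top')
cv2.imwrite('pics/scene1.png',s1); cv2.imwrite('pics/top1.png',t1)
def leftmost(im):
    m=(im.max(2)<75).astype(np.uint8); m[:,:300]=0;m[:175]=0;m[:,400:]=0;m[240:]=0
    n,l,stt,_=cv2.connectedComponentsWithStats(m); k=1+np.argmax(stt[1:,4]); ys,xs=np.where(l==k)
    for x in range(xs.min(),xs.min()+5): print('   col',x,'rows',ys[xs==x].min(),ys[xs==x].max())
print('down');leftmost(s0);print('up');leftmost(s1)
for a in (0,39,41,43,45,47): print(a,[np.round(proj('scene',tip(a,Y,X,Z)),1).tolist() for X,Z,Y in [(.133,-.02,.013),(.133,-.02,-.013),(.13,-.032,.013),(.13,-.032,-.013)]])
w=cams.grab_frame('wrist'); print('wrist col 310',w[125:200:3,310].max(1), 'col 292',w[125:200:3,292].max(1))
E
```

```text
down
   col 318 rows 233 234
   col 319 rows 232 235
   col 320 rows 230 239
   col 321 rows 229 239
   col 322 rows 228 239
up
   col 324 rows 203 206
   col 325 rows 202 206
   col 326 rows 202 206
   col 327 rows 201 207
   col 328 rows 201 207
0 [[322.5, 238.4], [316.1, 232.1], [323.3, 241.1], [317.0, 234.8]]
39 [[329.2, 210.0], [322.5, 203.7], [327.3, 214.3], [320.6, 208.0]]
41 [[330.1, 208.4], [323.3, 202.1], [328.0, 212.7], [321.3, 206.4]]
43 [[331.0, 206.7], [324.2, 200.5], [328.8, 211.1], [322.1, 204.8]]
45 [[332.0, 205.1], [325.2, 198.8], [329.7, 209.4], [322.9, 203.2]]
47 [[333.0, 203.4], [326.2, 197.2], [330.6, 207.8], [323.8, 201.5]]
wrist col 310 [87 88 89 92 87 59 62 63 61 59 30 26 32 38 32 35 33 33 30 30 32 30 34 29
 35] col 292 [211 200 201  84  23  29  26  27  26  21  20  35  37  38  34  32  34  36
  33  35  34  33  31  28  29]
```

```bash
python3 - <<'E'
from h import *
def tip(a,Y,X,Z):
    t=np.radians(a); return [.479+X*np.cos(t)-Z*np.sin(t),-.029+Y,.178+X*np.sin(t)+Z*np.cos(t)]
w=cams.grab_frame('wrist'); x0,y0=270,120
c=w[y0:340,x0:380].astype(float); c=(np.clip(c/255,0,1)**.45*255).astype(np.uint8)
c=cv2.resize(c,None,fx=2.6,fy=2.6,interpolation=cv2.INTER_CUBIC); d=c.copy()
for a,col in ((41.5,(0,0,255)),(45,(0,255,0))):
  for q in [(100,10),(133,-20),(131,-32),(0,10),(-10,10)]:
    for Y in (-.013,.013):
      p=proj('wrist',tip(a,Y,q[0]/1e3,q[1]/1e3)); cv2.circle(d,(int((p[0]-x0)*2.6),int((p[1]-y0)*2.6)),3,col,1)
cv2.imwrite('pics/last.png',np.hstack([c,d]))
E
```

```text
(no output)
```

View pics/last.png

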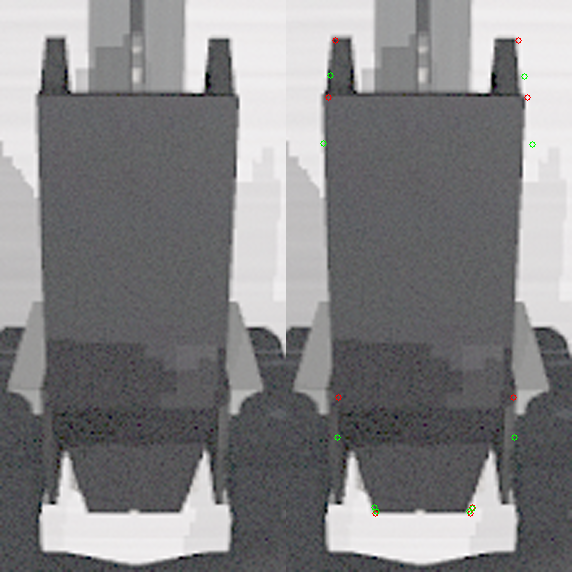

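Raised view: the toe edge, at crop row 95, sits on the 41.5° markers (red), not the 45° ones (green). So the pads slipped about 3.5°, and I'll raise it a little more. I'll measure the edge row by number from here, because that was my twelfth and last picture.

```bash
python3 -m inch '[0,-0.18,-0.16,0,1, 0,-0.18,-0.17,0,1, 0,0,0,0,1, 0,0,0,0,1, 0,0,0,0,1]'
cat > ang.py <<'E'
from h import *
from scipy.optimize import brentq
def tip(a,Y,X,Z):
    t=np.radians(a); return [.479+X*np.cos(t)-Z*np.sin(t),-.029+Y,.178+X*np.sin(t)+Z*np.cos(t)]
go([.5376,-.03,.2402],90)
cal=cams.get_calibration('wrist'); w=cams.grab_frame('wrist'); g=w[:,303:340].max(2).mean(1)
d=np.diff(g); i=100+np.argmin(d[100:260]); 
p=w[:,288:296].max(2).min(1); j=100+np.argmax(p[100:260]<45)
row=i+.5
print('toe edge row',row,'(steps',np.round(g[i-3:i+4]),') prong tip row',j)
for o in (0,2): print('angle off',o,round(brentq(lambda a:proj('wrist',tip(a,0,.133,-.02),cal)[1]-row-o,20,60),2))
print('prong angle',round(brentq(lambda a:proj('wrist',tip(a,0.011,.131,-.032),cal)[1]-j,20,60),2))
E
python3 ang.py
```

```text
clock: 16.0
ee_pos: [0.5334, -0.0277, 0.241]
eef_rot: [-0.5, 0.501, -0.5, 0.499]
ft_force: [-3.4, 1.7, -10.1]
width: 0.298
clk 16.00 pos [533.4 -27.7 241. ] shift cm [0.23 0.08 0.42] toolx yaw -89.9 w 0.298 F [ -3.4   1.7 -10.1]
roll needed 0.1 (about tool y, down)
toe edge row 157.5 (steps [81. 79. 80. 84. 48. 20. 22.] ) prong tip row 136
angle off 0 43.47
angle off 2 43.88
prong angle 43.84
```

```bash
python3 -m inch '[0,-0.13,-0.13,0,1, 0,0,0,0,1, 0,0,0,0,1, 0,0,0,0,1, 0,0,0,0,1, 0,0,0,0,1]'; python3 ang.py
```

```text
clock: 16.55
ee_pos: [0.532, -0.0277, 0.2424]
eef_rot: [-0.5, 0.501, -0.5, 0.499]
ft_force: [-5.4, 2.2, -13.5]
width: 0.297
clk 16.55 pos [532.  -27.7 242.4] shift cm [0.23 0.22 0.56] toolx yaw -89.9 w 0.297 F [ -5.4   2.2 -13.5]
roll needed 0.1 (about tool y, down)
toe edge row 160.5 (steps [80. 76. 76. 62. 13. 15. 29.] ) prong tip row 137
angle off 0 45.02
angle off 2 45.4
prong angle 45.16
```

```bash
python3 -m inch '[0,0,0,0,1, 0,0,0,0,1, 0,0,0,0,1, 0,0,0,0,1, 0,0,0,0,1, 0,0,0,0,1, 0,0,0,0,1, 0,0,0,0,1, 0,0,0,0,1, 0,0,0,0,1]'; python3 ang.py; python3 - <<'E'
from h import *
s0=cv2.imread('pics/scene0.png'); s1=cams.grab_frame('scene')
d=(cv2.absdiff(s0,s1).max(2)>40).astype(np.uint8)
n,l,s,c=cv2.connectedComponentsWithStats(d)
print([(np.round(c[i]).tolist(),int(s[i,4])) for i in range(1,n) if s[i,4]>25])
E
```

```text
clock: 17.43
ee_pos: [0.5321, -0.0277, 0.2424]
eef_rot: [-0.5, 0.501, -0.5, 0.499]
ft_force: [-5.5, 2.4, -13.1]
width: 0.303
clk 17.43 pos [532.1 -27.7 242.4] shift cm [0.23 0.22 0.56] toolx yaw -89.9 w 0.303 F [ -5.5   2.4 -13.1]
roll needed 0.1 (about tool y, down)
toe edge row 160.5 (steps [80. 76. 76. 62. 13. 14. 29.] ) prong tip row 137
angle off 0 45.02
angle off 2 45.4
prong angle 45.16
[([341.0, 21.0], 1308), ([424.0, 1.0], 32), ([421.0, 94.0], 12686), ([607.0, 18.0], 76), ([618.0, 47.0], 1406), ([503.0, 58.0], 43), ([579.0, 76.0], 74), ([415.0, 71.0], 68), ([406.0, 73.0], 83), ([341.0, 81.0], 42), ([353.0, 97.0], 384), ([456.0, 139.0], 2843), ([572.0, 138.0], 733), ([491.0, 125.0], 103), ([537.0, 166.0], 2706), ([476.0, 143.0], 64), ([489.0, 258.0], 9338), ([552.0, 163.0], 52), ([545.0, 223.0], 244), ([374.0, 261.0], 1851), ([587.0, 284.0], 2527), ([409.0, 310.0], 96), ([436.0, 348.0], 810), ([419.0, 321.0], 173), ([389.0, 331.0], 177), ([608.0, 328.0], 41), ([396.0, 340.0], 46), ([518.0, 370.0], 3412), ([592.0, 387.0], 414)]
```

The guard is steady at 45° over 0.9 s. No change shows at the bystanders: jar (221,208), square (232,152), scales (282,339) and yellow block (273,136).

```bash
python3 -c "
from rig import r
print(r.hand_in())"
```

```text
the job is handed in; nothing more can be done
None
```

I swept all four offcuts into the scrap tray with the small unpainted push block and stood the block back on its sole at its old spot. I then raised the guard by its sides, and the job was handed in at about 17.5 s with the gripper still holding it.

**Guard angle:** The first lift stopped at about 41.5° because the pads slipped, so I raised it twice more. The final wrist-image readings were 45.0–45.4°, unchanged over 0.9 s of holding. The wrist force read about 14 N, against the 120 N limit.

**Offcuts, block and the rest:** Pictures taken after each step showed all four offcuts in the tray and the block upright. A final comparison of the scene pictures showed no change at the jar, square, scales or yellow block. I didn't check the larger unpainted block there or look at the offcuts again at the end.

**Disagreement:** The gripper's own position suggested about 45° when the image showed 41.5°. I went by the image. A rough reading from the scene camera, taken at that same stage, gave about 42–43°.

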